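Count to the third gap and push the brake pad home

ROBOT

A 6-joint arm with a two-finger parallel gripper is mounted at the origin on the work surface. World frame = base frame: x ahead of the robot, y to its left, z up, the work surface at z = 0. Lengths are in m, angles in degrees, forces in N, time in s.
With the tool pointing down it reaches from about 0.4 to 0.825 m from the base axis. Payload 7 kg.
Tool frame: the origin (TCP) lies at the very end of the fingers, on their centre line; the grasp point (between the pads) lies behind it (r.grasp_offset is the z of the grasp point in the tool frame, in m); z points along the fingers, y is the direction in which the jaws open and shut (so a half turn about z gives the same grasp; the last joint's range is limited). The gripper opens to 88 mm and grips with 3 to 60 N. Pads are 19 mm wide; open, the fingers measure 130 mm over their backs; the gripper's body (78 mm by 193 mm) begins 47 mm behind the grasp point.
Start: joints at [92.08, 20.546, 0.682, 0, -70.136, -16.507], TCP at [0.168, 0.654, 0.227] pointing down, gripper open.
Joint ranges: [-176.03, 176.03], [-82.01, 121.73], [-58.28, 71.71], [-173.87, 95.51], [-174.79, -0.11], [-173.66, 173.66]. Speed limits (degrees/s): [136.94, 136.94, 172.46, 180, 180, 180].

INTERFACE

Orientations are given as [roll, pitch, yaw] about the fixed x, y, z axes, in that order (R = Rz(yaw) Ry(pitch) Rx(roll)).
In Python, from plant import r gives the robot as it stands. The module is installed in compiled form; this text tells all that it offers.
- The arm moves only by the tool servo_tool, never from a script. Its argument "targets" is a list of rows, each an object of numbers: "dx", "dy", "dz": the shift along the world's x, y, z in cm; "spin": the turn about the world's z in rad; "grip": the opening in per cent of the stroke, from 0 (shut) to 100 (fully open). A call has exactly 10 rows; each row is the pose to reach, as a shift and turn from the pose commanded when the call began; what a row does not reach only later rows make up. A row lasts 1/12 s, in which the tool goes at most 41.7 mm and 7.16 degrees, less where a joint would pass 70% of its speed; a pose out of reach is approached as far as the arm can. A call with a gripper value outside its range is refused whole. The fingers move at their own pace and stop on an object; "squeeze" is the grip in N (left out, the last holds). Time passes only in rows, so rows that repeat a pose let the fingers close, or fill a call up. It gives the time, the measured TCP pose, the force and the opening at its end, in the units of the state.
- r.get_state(): the state, without advancing time (a new reading comes with each control period).
- r.capture(name): name is "scene" or "top" or "wrist"; returns the picture (420x560x3 uint8, blue, green, red); there is no depth.
- r.get_calibration(name): a dict with "K" (3x3 intrinsics, pixels), "extrinsics" (4x4, takes a point from camera to world coordinates). Camera axes: x right, y down, z forward; pixel columns grow to the right and rows downward; lengths in m; the calibration is good to about 2 mm. A picture is of the moment at which its call begins: read the wrist's pose just before it. get_calibration takes no time and is no camera call; for the wrist camera it gives the pose at the moment of the call.
- r.close_job(): hands the job in, once; it reports no verdict.
Trained networks look in the newest picture that a camera, given by its name, has taken for a name from the list of things; names that differ only in an ending like _2 or _b are one class to them, and where a whole thing is asked for, a point or a joint stands for the part that bears it (a point fixed in the world has none). Each returns a list of dicts, best first, with "p" (0 to 1); they miss things now and then, are a little off and sometimes report something else, mostly with a low value. They report only what shows in the picture. A call takes as long as a camera call. They do not tell look-alikes from the thing itself.
- r.cut_out(name, camera): "mask" (420x560 bool, what is visible of it) and "extent" ([left, top, right, bottom] in pixels, round what is visible of it).
The state is a dict: "time_s": time; "joints": joint angles; "qd": joint speeds; "joint_torque": joint torques, N m; "tcp_pos": TCP position; "eef_rot": TCP orientation; "contact_force": force on the tool from outside, world axes, zero at the start; "moment": the same for the moment, N m; "gripper_width": finger opening in m.
Only numpy, scipy, OpenCV 4.12 (cv2) and the standard library are available. Lean on these libraries where they do the work, as an engineer would, in place of code of your own. Each camera call takes 0.05 s, during which the arm holds its last target. There are 200 camera calls.

TASK

Count along the rail of the divider rack with a fingertip, starting from the end that has the upright post with a ball on top: press down the first, second and third sprung keys in turn, and no key beyond the third. Then push the loose brake pad along the bench, lengthwise, into that third gap until its end meets the back of the rack, and leave it there. Do not lift the pad or take it between the fingers, and leave the other things on the bench where they lie.

Things in the scene. Friction and masses are not known exactly. Their poses are not given: they have to be found in the camera images.
- rack: Divider rack fixed to the bench, mm: 7 plywood dividers 8 thick, 34 high, noses rounded, x = 0 to 60; behind them an aluminium rail, x = 60 to 84, 40 high, its front face the back of every gap. Origin on the bench, middle of the open mouth; x into the gaps, y left along the rail. Six gaps 38 wide, open in front and above, bench as floor, centres at y = 115, 69, 23, -23, -69, -115.
- post: Post marking the end to count from: aluminium block (24 x 28, 40 high), steel stem and steel ball of 26 diameter on top, 78 high in all. Fixed at the left or right end of the rail (at x = 72, y = 157 or -157 of the rack; the side varies). Origin on the bench under the ball. The other end has only a plain block, 40 high.
- key1 (a joint): Sprung key in the rail behind gap 1 as numbered from the rack's left (+y) end, whichever end the post is at. Value: travel down in m, 0 up, 0.005 flush with the rail; spring 0.6 N plus 0.6 N per mm; returns by itself. A press of at least 2 mm counts for certain.
- key2 (a joint): Sprung key in the rail behind gap 2 as numbered from the rack's left (+y) end, whichever end the post is at. Value: travel down in m, 0 up, 0.005 flush with the rail; spring 0.6 N plus 0.6 N per mm; returns by itself. A press of at least 2 mm counts for certain.
- key3 (a joint): Sprung key in the rail behind gap 3 as numbered from the rack's left (+y) end, whichever end the post is at. Value: travel down in m, 0 up, 0.005 flush with the rail; spring 0.6 N plus 0.6 N per mm; returns by itself. A press of at least 2 mm counts for certain.
- key4 (a joint): Sprung key in the rail behind gap 4 as numbered from the rack's left (+y) end, whichever end the post is at. Value: travel down in m, 0 up, 0.005 flush with the rail; spring 0.6 N plus 0.6 N per mm; returns by itself. A press of at least 2 mm counts for certain.
- key5 (a joint): Sprung key in the rail behind gap 5 as numbered from the rack's left (+y) end, whichever end the post is at. Value: travel down in m, 0 up, 0.005 flush with the rail; spring 0.6 N plus 0.6 N per mm; returns by itself. A press of at least 2 mm counts for certain.
- key6 (a joint): Sprung key in the rail behind gap 6 as numbered from the rack's left (+y) end, whichever end the post is at. Value: travel down in m, 0 up, 0.005 flush with the rail; spring 0.6 N plus 0.6 N per mm; returns by itself. A press of at least 2 mm counts for certain.
- key1_top (a point): Highest point of key 1: a smooth steel hump, 26 along the rail and 14 across, standing 5 above the rail (45 above the bench) when up, on the centre line of gap 1. Humps are 46 apart: closed fingertips press one at a time and can slide along the rail over them.
- key2_top (a point): Highest point of key 2: a smooth steel hump, 26 along the rail and 14 across, standing 5 above the rail (45 above the bench) when up, on the centre line of gap 2. Humps are 46 apart: closed fingertips press one at a time and can slide along the rail over them.
- key3_top (a point): Highest point of key 3: a smooth steel hump, 26 along the rail and 14 across, standing 5 above the rail (45 above the bench) when up, on the centre line of gap 3. Humps are 46 apart: closed fingertips press one at a time and can slide along the rail over them.
- key4_top (a point): Highest point of key 4: a smooth steel hump, 26 along the rail and 14 across, standing 5 above the rail (45 above the bench) when up, on the centre line of gap 4. Humps are 46 apart: closed fingertips press one at a time and can slide along the rail over them.
- key5_top (a point): Highest point of key 5: a smooth steel hump, 26 along the rail and 14 across, standing 5 above the rail (45 above the bench) when up, on the centre line of gap 5. Humps are 46 apart: closed fingertips press one at a time and can slide along the rail over them.
- key6_top (a point): Highest point of key 6: a smooth steel hump, 26 along the rail and 14 across, standing 5 above the rail (45 above the bench) when up, on the centre line of gap 6. Humps are 46 apart: closed fingertips press one at a time and can slide along the rail over them.
- pad: Loose brake pad flat on the bench before the rack's mouth, mm: steel plate 56 x 30 x 5, steel lug 20 wide, 12 high running out 10 at each end (76 long in all), black friction block 50 x 28 on top; 14 high, about 130 g, slides at 0.7 to 2 N. Origin centre of underside, x along its length; both ends alike. Fully in a gap, its origin is at x = 22 of the rack and 16 of it stands out of the mouth.
- spanner: Steel adjustable spanner, 200 long, 44 wide, 12 high, lying flat; origin under its middle. A bystander.
- gauge: Round pressure gauge lying face up, 64 diameter, 39 high with its glass dome, brass stem 30 long to its -x; origin under its middle. A bystander.
- bezel: Black plastic speedometer bezel: ring 92 outside, 76 inside, 14 high; origin under its middle. A bystander.
- partsbox: Closed yellow plastic parts box with latch lid, 84 x 119, 47 high, behind the rack; origin under its middle. A bystander.
Mind the look-alikes: they are no part of the job. What is shaped like the pad but blue is not meant. Leave any purple look-alike of the post alone.

How it is judged:
By the outcome, as a careful person would: the job done as asked, in the order asked, and still so for the second after the job is handed in, with the robot touching nothing.
It also fails if it takes over 64 s, if anything falls off the work surface, if the arm or the gripper's body presses on something with over 40 N, if the wrist force passes 120 N, or if a joint passes its speed limit or range.

## Working session

There is one attempt and no reset: what is moved stays moved. The work goes in short steps, Python scripts to look and compute and a tool call to move; the robot and the scene stay as the last step left them, time stands still between calls to the robot, and variables do not carry over. Pictures are saved under pics/ and viewed, about 8 in all and at most 12, crops included, and the job is handed in when it is done.

Besides the shell and the picture viewer there is one more tool, called after "Call:" in YAML: its name, and indented under it one key for each argument. servo_tool: Moves the arm, as the interface text tells. Its arguments: {"type":"object","properties":{"targets":{"type":"array"},"squeeze":{"type":"number"}},"required":["targets"]}

```bash
mkdir -p pics
cat > h.py <<'E'
import numpy as np, cv2
from plant import r
def cal(c):
    k=r.get_calibration(c); return np.array(k["K"]),np.array(k["extrinsics"])
def px2w(c,uv,z):
    K,T=cal(c); uv=np.atleast_2d(uv).astype(float)
    d=np.c_[uv,np.ones(len(uv))]@np.linalg.inv(K).T@T[:3,:3].T
    o=T[:3,3]; return o+d*((z-o[2])/d[:,2])[:,None]
def w2px(c,P):
    K,T=cal(c); p=(np.atleast_2d(P)-T[:3,3])@T[:3,:3]@K.T
    return p[:,:2]/p[:,2:]
E
python3 - <<'E'
from h import *
for c in("scene","top"):
    im=r.capture(c); cv2.imwrite(f"pics/{c}0.png",cv2.resize(im,(800,600)))
    K,T=cal(c);print(c,T[:3,3].round(3),T[:3,2].round(3),K[0,0])
for n in("pad","post","rack","key1","spanner","gauge","bezel","partsbox"):
    for o in r.cut_out(n,"top")[:7]: 
        m=np.argwhere(o["mask"]).mean(0)[::-1]; print(n,round(o["p"],2),np.round(o["extent"]),px2w("top",m,0)[0].round(3))
print(r.get_state())
E
```

```text
scene [ 1.199 -0.635  0.617] [-0.567  0.623 -0.539] 533.8463842317353
top [0.544 0.004 0.907] [ 0.066 -0.02  -0.998] 417.6695684484443
pad 0.95 [312. 282. 341. 314.] [ 0.432 -0.106  0.   ]
pad 0.86 [286. 249. 299. 284.] [ 0.498 -0.023  0.   ]
pad 0.35 [214. 192. 352. 236.] [ 0.626 -0.011  0.   ]
pad 0.28 [222. 196. 236. 202.] [0.647 0.111 0.   ]
post 0.69 [213. 156. 230. 176.] [0.715 0.127 0.   ]
rack 0.56 [212. 193. 351. 233.] [ 0.626 -0.006  0.   ]
key1 0.62 [290. 198. 304. 204.] [ 0.642 -0.032  0.   ]
key1 0.62 [333. 197. 342. 204.] [ 0.64  -0.128  0.   ]
key1 0.51 [224. 197. 233. 203.] [0.647 0.112 0.   ]
key1 0.47 [309. 198. 323. 201.] [ 0.64 -0.08  0.  ]
key1 0.39 [266. 194. 276. 202.] [0.644 0.017 0.   ]
key1 0.29 [398. 256. 437. 294.] [ 0.479 -0.296  0.   ]
spanner 0.73 [122. 231. 187. 320.] [0.473 0.271 0.   ]
gauge 0.86 [399. 259. 436. 293.] [ 0.479 -0.296  0.   ]
gauge 0.27 [197. 186. 217. 204.] [0.648 0.156 0.   ]
bezel 0.46 [332. 199. 348. 201.] [ 0.64  -0.127  0.   ]
partsbox 0.88 [305. 119. 361. 166.] [ 0.774 -0.121  0.   ]
{'time_s': 0.5, 'joints': array([ 9.20795487e+01,  2.05475474e+01,  6.77462484e-01, -7.18845835e-04,
       -7.01369727e+01, -1.65075851e+01]), 'qd': array([-0.02709142, -0.06768437,  0.00355472, -0.14513276,  0.06800354,
       -0.08336417]), 'joint_torque': array([ 5.35314393e-04, -5.81801927e+01,  2.93064952e+01,  6.99688777e+00,
        1.18632455e-02, -4.50808807e-05]), 'tcp_pos': array([0.16818773, 0.65363835, 0.22651136]), 'eef_rot': array([ 1.79993041e+02, -1.35718022e-03, -1.44282806e+01]), 'contact_force': array([-0.53132473, -0.1468652 ,  0.1107077 ]), 'moment': array([-0.03853863,  0.00550275,  0.04898678]), 'gripper_width': 0.08775523724108078}
```

View pics/top0.png

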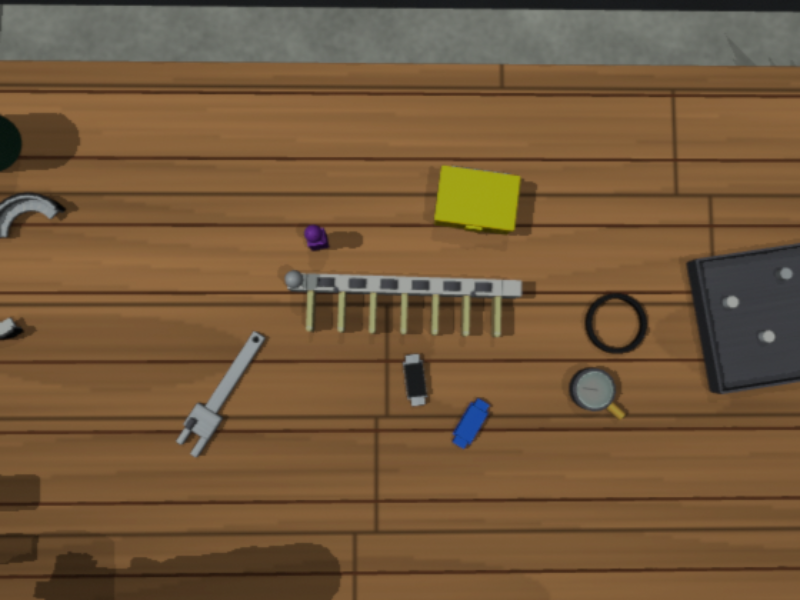

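View pics/scene0.png

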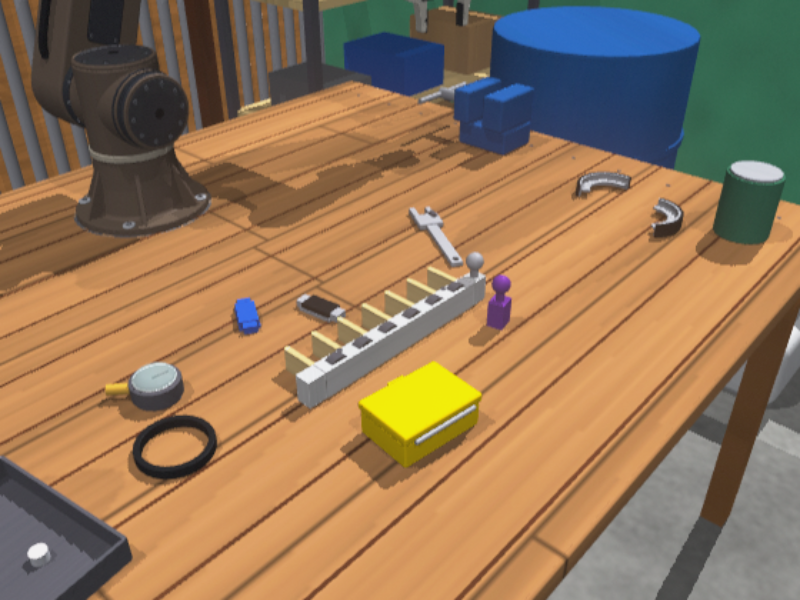

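Top picture (800 px scale): the rail runs from (300,282) to (520,288). The silver ball post is at its left end, at (293,279). The pad is black and silver at (415,379).

Look-alikes:
- **Purple post**, (316,236): stands free behind the rail, so it is not the one.
- **Blue pad**, (471,423): wrong colour, so it is not the one.

Counting therefore starts at the left (+y) end, with keys at (325,283), (357,284) and (389,285). I'll move in for a closer view.

Call:
servo_tool:
  targets:
    - {"dx": 1.6,"dy": -3.2,"grip": 0}
    - {"dx": 3.2,"dy": -6.4,"grip": 0}
    - {"dx": 4.8,"dy": -9.6,"grip": 0}
    - {"dx": 6.4,"dy": -12.8,"grip": 0}
    - {"dx": 8,"dy": -16,"grip": 0}
    - {"dx": 9.6,"dy": -19.2,"grip": 0}
    - {"dx": 11.2,"dy": -22.4,"grip": 0}
    - {"dx": 12.8,"dy": -25.6,"grip": 0}
    - {"dx": 14.4,"dy": -28.8,"grip": 0}
    - {"dx": 16,"dy": -32,"grip": 0}

```text
validation failed for argument at $.ta...
```

Call:
servo_tool:
  targets:
    - {"dx": 1.8,"dy": -3.2,"spin": 0.05,"grip": 0}
    - {"dx": 3.6,"dy": -6.4,"spin": 0.1,"grip": 0}
    - {"dx": 5.4,"dy": -9.6,"spin": 0.15,"grip": 0}
    - {"dx": 7.2,"dy": -12.8,"spin": 0.2,"grip": 0}
    - {"dx": 9,"dy": -16,"spin": 0.22,"grip": 0}
    - {"dx": 10.8,"dy": -19.2,"spin": 0.22,"grip": 0}
    - {"dx": 12.6,"dy": -22.4,"spin": 0.22,"grip": 0}
    - {"dx": 14.4,"dy": -25.6,"spin": 0.22,"grip": 0}
    - {"dx": 16.2,"dy": -28.8,"spin": 0.22,"grip": 0}
    - {"dx": 18,"dy": -30,"spin": 0.22,"grip": 0}

```text
validation failed for argument at $.ta...
```

Run:
```python
from h import *
s=r.get_state(); print(s["time_s"],s["tcp_pos"],s["eef_rot"],s["gripper_width"],s["contact_force"],r.grasp_offset)
im=r.capture("wrist"); cv2.imwrite("pics/w1.png",cv2.resize(im,(800,600))); cv2.imwrite("w1.png",im)
K,T=cal("wrist");print(T.round(3),K[0,0])
for n in("pad","post","rack","key1"):
    for o in r.cut_out(n,"wrist")[:7]:
        m=np.argwhere(o["mask"]).mean(0)[::-1]; print(n,round(o["p"],2),np.round(o["extent"]),px2w("wrist",m,{"key1":.043}.get(n,.012))[0].round(4))
```

```text
0.5 [0.16818773 0.65363835 0.22651136] [ 1.79993041e+02 -1.35718022e-03 -1.44282806e+01] 0.08775523724108078 [-0.53132473 -0.1468652   0.1107077 ] -0.0188
[[-0.25  -0.928 -0.274  0.241]
 [-0.968  0.24   0.071  0.636]
 [ 0.     0.283 -0.959  0.384]
 [ 0.     0.     0.     1.   ]] 307.3062681263224
```

View pics/w1.png

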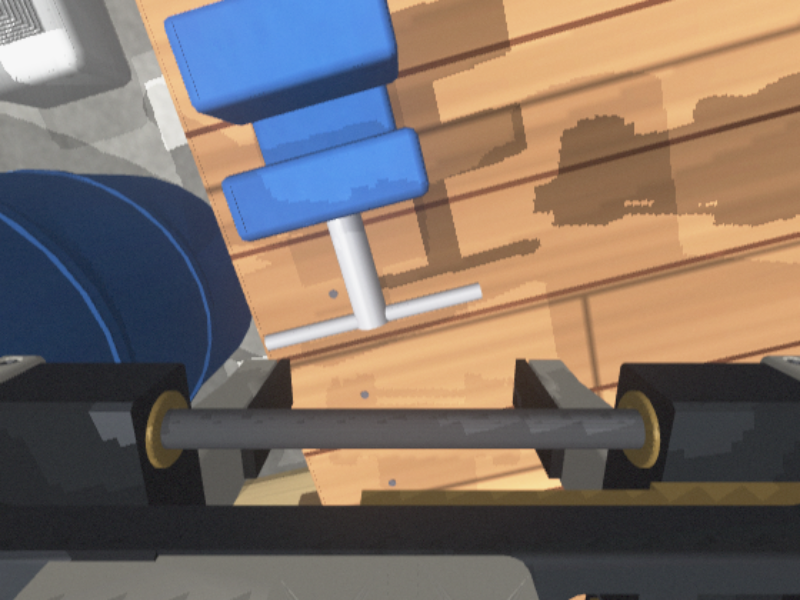

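The move calls were refused, so the arm is still at its start pose; that wrist picture shows only the vice and bench at the start. I'll try again with every field filled in.

Call:
servo_tool:
  targets:
    - {"dx": 1.5,"dy": -3.2,"dz": 0,"spin": 0,"grip": 0}
    - {"dx": 3,"dy": -6.4,"dz": 0,"spin": 0,"grip": 0}
    - {"dx": 4.5,"dy": -9.6,"dz": 0,"spin": 0,"grip": 0}
    - {"dx": 6,"dy": -12.8,"dz": 0,"spin": 0,"grip": 0}
    - {"dx": 7.5,"dy": -16,"dz": 0,"spin": 0,"grip": 0}
    - {"dx": 9,"dy": -19.2,"dz": 0,"spin": 0,"grip": 0}
    - {"dx": 10.5,"dy": -22.4,"dz": 0,"spin": 0,"grip": 0}
    - {"dx": 12,"dy": -25.6,"dz": 0,"spin": 0,"grip": 0}
    - {"dx": 13.5,"dy": -28.8,"dz": 0,"spin": 0,"grip": 0}
    - {"dx": 15,"dy": -32,"dz": 0,"spin": 0,"grip": 0}

```text
time_s: 1.58
tcp_pos: [0.3185, 0.3321, 0.2269]
eef_rot: [-180.0, -0.0, -14.4]
contact_force: [0.5, 1.0, 0.6]
gripper_width: 0.0265
```

Call:
servo_tool:
  targets:
    - {"dx": 1.6,"dy": -3.2,"dz": 0,"spin": 0.05,"grip": 0}
    - {"dx": 3.2,"dy": -6.4,"dz": 0,"spin": 0.1,"grip": 0}
    - {"dx": 4.8,"dy": -9.6,"dz": 0,"spin": 0.15,"grip": 0}
    - {"dx": 6.4,"dy": -12.8,"dz": 0,"spin": 0.2,"grip": 0}
    - {"dx": 8,"dy": -16,"dz": 0,"spin": 0.22,"grip": 0}
    - {"dx": 9.6,"dy": -19.2,"dz": 0,"spin": 0.22,"grip": 0}
    - {"dx": 11.2,"dy": -22.4,"dz": 0,"spin": 0.22,"grip": 0}
    - {"dx": 12.8,"dy": -25.6,"dz": 0,"spin": 0.22,"grip": 0}
    - {"dx": 13.5,"dy": -28.8,"dz": 0,"spin": 0.22,"grip": 0}
    - {"dx": 13.5,"dy": -30,"dz": 0,"spin": 0.22,"grip": 0}

```text
time_s: 2.42
tcp_pos: [0.4539, 0.0307, 0.2266]
eef_rot: [180.0, 0.0, -1.9]
contact_force: [0.9, -0.6, -0.4]
gripper_width: -0.0001
```

Run:
```python
from h import *
s=r.get_state(); print(s["time_s"],s["tcp_pos"],s["eef_rot"],s["gripper_width"],s["contact_force"],r.grasp_offset)
im=r.capture("wrist"); cv2.imwrite("pics/w2.png",cv2.resize(im,(800,600))); cv2.imwrite("w2.png",im)
K,T=cal("wrist");print(T.round(3))
for n in("pad","post","rack","key1"):
    for o in r.cut_out(n,"wrist")[:7]:
        m=np.argwhere(o["mask"]).mean(0)[::-1]; print(n,round(o["p"],2),np.round(o["extent"]),px2w("wrist",m,{"key1":.043}.get(n,.012))[0].round(4))
```

```text
2.4167 [0.4538607  0.03072757 0.22657788] [ 1.79970168e+02  2.62967272e-03 -1.94373455e+00] -8.935935255645778e-05 [ 0.86858415 -0.63950267 -0.42848233] -0.0188
[[-0.036 -0.958 -0.284  0.529]
 [-0.999  0.035  0.01   0.029]
 [ 0.001  0.284 -0.959  0.384]
 [ 0.     0.     0.     1.   ]]
pad 0.78 [309. 115. 337. 182.] [ 0.5007 -0.0214  0.012 ]
pad 0.78 [369. 171. 416. 225.] [ 0.4361 -0.1034  0.012 ]
post 0.87 [128.   2. 172.  32.] [0.6462 0.1609 0.012 ]
rack 0.88 [169.   0. 464.  89.] [ 0.6227 -0.0117  0.012 ]
key1 0.97 [374.   1. 402.  17.] [ 0.6344 -0.0723  0.043 ]
key1 0.86 [420.   0. 448.  14.] [ 0.6331 -0.1175  0.043 ]
key1 0.77 [227.   0. 259.  19.] [0.6388 0.0649 0.043 ]
key1 0.63 [323.   5. 355.  17.] [ 0.6361 -0.0263  0.043 ]
key1 0.55 [277.   0. 307.  16.] [0.6376 0.0188 0.043 ]
```

View pics/w2.png

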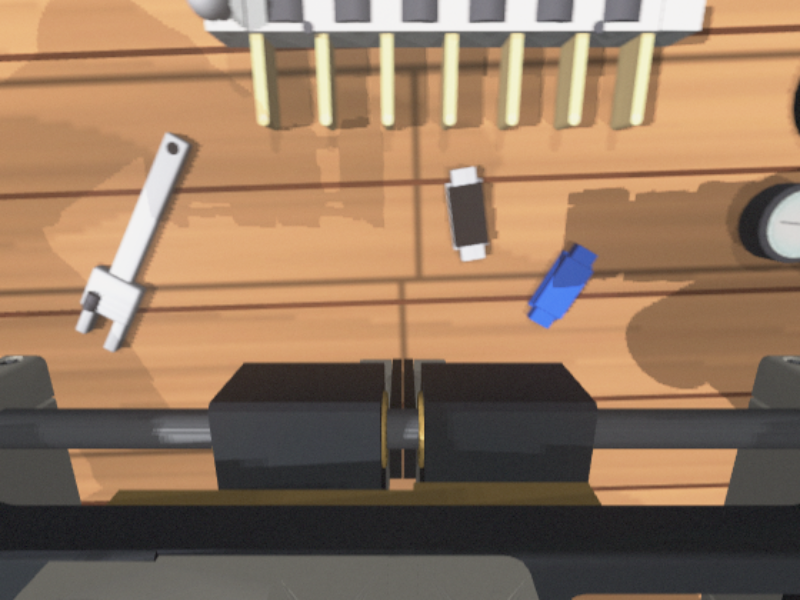

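Wrist picture (800 px scale): six dark keys at columns 286, 352, 420, 487, 555 and 620, with the silver ball at top left (210,5). Gap 3 lies between the dividers at columns 388 and 450. The pad is at (467,214), one gap to the right, and the blue look-alike is at (562,285). Next I'll go closer and measure the whole rail.

Call:
servo_tool:
  targets:
    - {"dx": 2.5,"dy": 0.8,"dz": 0,"spin": 0,"grip": 0}
    - {"dx": 5,"dy": 1.6,"dz": 0,"spin": 0,"grip": 0}
    - {"dx": 7.5,"dy": 2.4,"dz": 0,"spin": 0,"grip": 0}
    - {"dx": 10,"dy": 3,"dz": 0,"spin": 0,"grip": 0}
    - {"dx": 11,"dy": 3,"dz": 0,"spin": 0,"grip": 0}
    - {"dx": 11,"dy": 3,"dz": 0,"spin": 0,"grip": 0}
    - {"dx": 11,"dy": 3,"dz": 0,"spin": 0,"grip": 0}
    - {"dx": 11,"dy": 3,"dz": 0,"spin": 0,"grip": 0}
    - {"dx": 11,"dy": 3,"dz": 0,"spin": 0,"grip": 0}
    - {"dx": 11,"dy": 3,"dz": 0,"spin": 0,"grip": 0}

```text
time_s: 3.5
tcp_pos: [0.5625, 0.0637, 0.2271]
eef_rot: [-180.0, -0.0, -1.8]
contact_force: [-0.7, -0.1, -0.4]
gripper_width: 0.0007
```

```bash
cat >> h.py <<'E'
def padpose(c):
    out=[]
    for o in r.cut_out("pad",c)[:3]:
        m=o["mask"]; P=px2w(c,np.argwhere(m)[:,::-1],.011)[:,:2]
        (cx,cy),wh,a=cv2.minAreaRect((P*1000).astype(np.float32))
        if wh[0]<wh[1]: a+=90
        out.append((round(o["p"],2),np.round(o["extent"]),round(cx,1),round(cy,1),np.round(wh,1),round((a+90)%180-90,1)))
    return out
E
python3 - <<'E'
from h import *
s=r.get_state(); print(s["time_s"],s["tcp_pos"],s["eef_rot"][2])
im=r.capture("wrist")
Q=[]
for o in r.cut_out("key1","wrist")[:9]:
    m=np.argwhere(o["mask"]).mean(0)[::-1]; p=px2w("wrist",m,.0425)[0]; print(round(o["p"],2),np.round(o["extent"]),p.round(4))
    if o["p"]>.3: Q.append(p[:2])
Q=np.array(sorted(Q,key=lambda q:-q[1]))
print(np.diff(Q,axis=0).round(4))
b=np.polyfit(Q[:,1],Q[:,0],1); print("yaw",-np.degrees(np.arctan(b[0])))
for o in r.cut_out("post","wrist")[:2]: 
    e=o["extent"]; print("post",o["p"],e,px2w("wrist",[(e[0]+e[2])/2,(e[1]+e[3])/2],.065))
yaw=-np.arctan(b[0]); x=np.array([np.cos(yaw),np.sin(yaw)]);y=np.array([-x[1],x[0]])
j=np.argmin(abs(Q[:,1]-.0188)); o=Q.mean(0)
v=im.copy()
# rack origin from key nearest gap 3
O=Q[j]-72*x/1000-23*y/1000; print("origin",O)
def R(a,b,z): return np.r_[O+(a*x+b*y)/1000,z/1000]
for i in range(7):
    a=w2px("wrist",[R(0,138-46*i,34),R(60,138-46*i,34)]).astype(int); cv2.line(v,tuple(map(int,a[0])),tuple(map(int,a[1])),(0,0,255),1)
for i in range(6):
    a=w2px("wrist",R(72,115-46*i,45))[0].astype(int); cv2.circle(v,tuple(map(int,a)),2,(0,0,255),-1)
a=w2px("wrist",R(72,157,65))[0].astype(int); cv2.circle(v,tuple(map(int,a)),3,(0,255,0),-1)
cv2.imwrite("pics/w3.png",cv2.resize(v,(800,600)))
print(padpose("wrist")); r.capture("top"); print(padpose("top"))
E
```

```text
3.5 [0.56250535 0.06373399 0.22711698] -1.79943244044261
0.81 [269. 117. 296. 131.] [0.6417 0.0611 0.0425]
0.77 [442. 115. 468. 128.] [ 0.6353 -0.1209  0.0425]
0.74 [400. 113. 424. 128.] [ 0.6371 -0.075   0.0425]
0.62 [313. 115. 339. 132.] [0.6398 0.0148 0.0425]
0.56 [354. 120. 380. 132.] [ 0.6382 -0.0289  0.0425]
[[-0.0019 -0.0463]
 [-0.0016 -0.0436]
 [-0.0011 -0.0461]
 [-0.0018 -0.046 ]]
yaw -1.9551630452485593
post 0.86 [180.8, 109.4, 216.8, 136.5] [[0.64315942 0.14483161 0.065     ]]
post 0.6 [201.3, 32.3, 242.1, 77.6] [[0.70340726 0.11666198 0.065     ]]
origin [ 0.56703544 -0.00577163]
[(0.7, array([404., 250., 435., 284.]), 453.7, -116.6, array([43.2, 34.7]), 38.6), (0.63, array([335., 204., 361., 254.]), 507.9, -20.8, array([65.2, 30.6]), 7.5), (0.26, array([275., 117., 293., 130.]), 641.9, 60.7, array([25.7, 13.3]), 88.1)]
[(0.97, array([310., 282., 344., 317.]), 434.6, -104.5, array([31.8, 76.3]), -32.4), (0.82, array([284., 261., 302., 284.]), 484.7, -24.8, array([51.6, 28.4]), 11.2)]
```

View pics/w3.png

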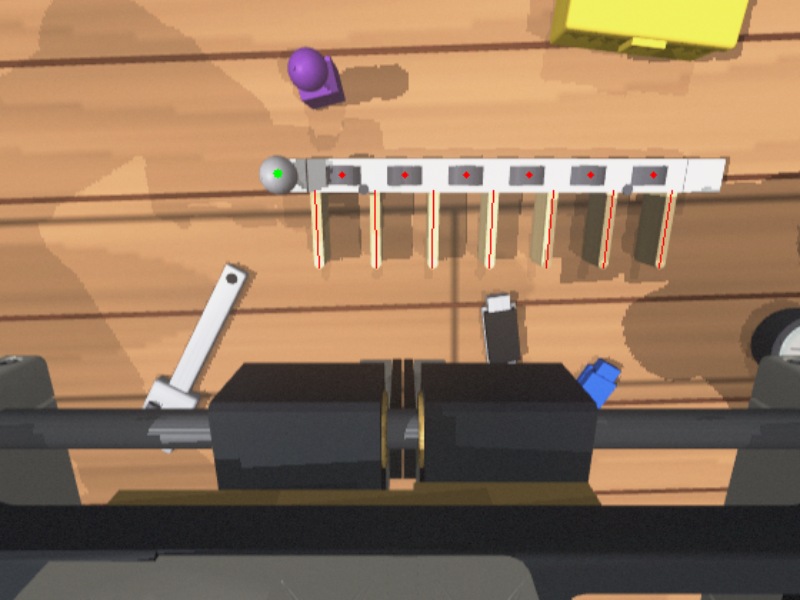

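The projected rack model (red) sits on the keys and dividers, and the green dot sits on the silver ball, so the fit holds. Keys 1, 2 and 3 are at about (0.643, 0.107), (0.641, 0.061) and (0.640, 0.015). I'll go above key 1 first.

Call:
servo_tool:
  targets:
    - {"dx": 3,"dy": 1.5,"dz": 0,"spin": 0,"grip": 0}
    - {"dx": 6,"dy": 3,"dz": -1.5,"spin": 0,"grip": 0}
    - {"dx": 8,"dy": 4.3,"dz": -4,"spin": 0,"grip": 0}
    - {"dx": 8,"dy": 4.3,"dz": -7.5,"spin": 0,"grip": 0}
    - {"dx": 8,"dy": 4.3,"dz": -11,"spin": 0,"grip": 0}
    - {"dx": 8,"dy": 4.3,"dz": -14,"spin": 0,"grip": 0}
    - {"dx": 8,"dy": 4.3,"dz": -16,"spin": 0,"grip": 0}
    - {"dx": 8,"dy": 4.3,"dz": -17,"spin": 0,"grip": 0}
    - {"dx": 8,"dy": 4.3,"dz": -17,"spin": 0,"grip": 0}
    - {"dx": 8,"dy": 4.3,"dz": -17,"spin": 0,"grip": 0}

```text
time_s: 4.63
tcp_pos: [0.6436, 0.1067, 0.057]
eef_rot: [180.0, -0.0, -1.8]
contact_force: [-0.0, 0.0, 1.4]
gripper_width: 0.0002
```

Call:
servo_tool:
  targets:
    - {"dx": 0,"dy": 0,"dz": -0.5,"spin": 0,"grip": 0}
    - {"dx": 0,"dy": 0,"dz": -1.0,"spin": 0,"grip": 0}
    - {"dx": 0,"dy": 0,"dz": -1.2,"spin": 0,"grip": 0}
    - {"dx": 0,"dy": 0,"dz": -1.3,"spin": 0,"grip": 0}
    - {"dx": 0,"dy": 0,"dz": -1.4,"spin": 0,"grip": 0}
    - {"dx": 0,"dy": 0,"dz": -1.5,"spin": 0,"grip": 0}
    - {"dx": 0,"dy": 0,"dz": -1.55,"spin": 0,"grip": 0}
    - {"dx": 0,"dy": 0,"dz": -1.55,"spin": 0,"grip": 0}
    - {"dx": 0,"dy": 0,"dz": -1.55,"spin": 0,"grip": 0}
    - {"dx": 0,"dy": 0,"dz": -1.55,"spin": 0,"grip": 0}

```text
time_s: 5.47
tcp_pos: [0.6434, 0.1068, 0.0413]
eef_rot: [-180.0, -0.0, -1.8]
contact_force: [-0.5, -0.0, 2.8]
gripper_width: 0.0004
```

Run:
```python
from h import *
F=[]
for i in range(5): r.capture("wrist"); s=r.get_state(); F.append(s["contact_force"]); 
print(np.mean(F,0),np.std(F,0),s["tcp_pos"])
```

```text
[0.22195269 0.42538    3.36877194] [0.57699183 0.25060879 0.40770279] [0.64344253 0.10681276 0.04121094]
```

Call:
servo_tool:
  targets:
    - {"dx": 0,"dy": 0,"dz": 0.7,"spin": 0,"grip": 0}
    - {"dx": 0,"dy": 0,"dz": 1.3,"spin": 0,"grip": 0}
    - {"dx": -0.1,"dy": -1.5,"dz": 1.3,"spin": 0,"grip": 0}
    - {"dx": -0.2,"dy": -3,"dz": 1.3,"spin": 0,"grip": 0}
    - {"dx": -0.2,"dy": -4.6,"dz": 1.3,"spin": 0,"grip": 0}
    - {"dx": -0.2,"dy": -4.6,"dz": 1.0,"spin": 0,"grip": 0}
    - {"dx": -0.2,"dy": -4.6,"dz": 0.5,"spin": 0,"grip": 0}
    - {"dx": -0.2,"dy": -4.6,"dz": 0.2,"spin": 0,"grip": 0}
    - {"dx": -0.2,"dy": -4.6,"dz": 0,"spin": 0,"grip": 0}
    - {"dx": -0.2,"dy": -4.6,"dz": 0,"spin": 0,"grip": 0}

```text
time_s: 6.55
tcp_pos: [0.641, 0.0603, 0.0407]
eef_rot: [179.9, 0.0, -1.8]
contact_force: [-0.7, -1.4, 3.4]
gripper_width: 0.0003
```

Run:
```python
from h import *
F=[]
for i in range(5): r.capture("wrist"); s=r.get_state(); F.append(s["contact_force"]); 
print(np.mean(F,0),np.std(F,0),s["tcp_pos"])
```

```text
[-1.04325126 -2.10976043  3.00493417] [0.50129159 0.33232305 0.4771642 ] [0.64119848 0.06086907 0.04118255]
```

Call:
servo_tool:
  targets:
    - {"dx": 0,"dy": 0,"dz": 0.7,"spin": 0,"grip": 0}
    - {"dx": 0,"dy": 0,"dz": 1.3,"spin": 0,"grip": 0}
    - {"dx": -0.1,"dy": -1.5,"dz": 1.3,"spin": 0,"grip": 0}
    - {"dx": -0.2,"dy": -3,"dz": 1.3,"spin": 0,"grip": 0}
    - {"dx": -0.2,"dy": -4.6,"dz": 1.3,"spin": 0,"grip": 0}
    - {"dx": -0.2,"dy": -4.6,"dz": 1.0,"spin": 0,"grip": 0}
    - {"dx": -0.2,"dy": -4.6,"dz": 0.5,"spin": 0,"grip": 0}
    - {"dx": -0.2,"dy": -4.6,"dz": 0.2,"spin": 0,"grip": 0}
    - {"dx": -0.2,"dy": -4.6,"dz": 0,"spin": 0,"grip": 0}
    - {"dx": -0.2,"dy": -4.6,"dz": 0,"spin": 0,"grip": 0}

```text
time_s: 7.63
tcp_pos: [0.639, 0.0144, 0.0407]
eef_rot: [180.0, 0.0, -1.8]
contact_force: [-1.1, -2.1, 4.0]
gripper_width: 0.0004
```

Run:
```python
from h import *
F=[]
for i in range(5): r.capture("wrist"); s=r.get_state(); F.append(s["contact_force"]); 
print(np.mean(F,0),np.std(F,0),s["tcp_pos"])
```

```text
[-0.70665237 -2.05501383  3.30047677] [0.6392694  0.15868175 0.44111833] [0.63917967 0.01485472 0.04115723]
```

Keys 1 to 3 each went down about 3.8 mm with about 3 N. Now I'll go up and back to look at the pad.

Call:
servo_tool:
  targets:
    - {"dx": 0,"dy": 0,"dz": 3,"spin": 0,"grip": 0}
    - {"dx": 0,"dy": 0,"dz": 6,"spin": 0,"grip": 0}
    - {"dx": -2,"dy": 0,"dz": 9,"spin": 0,"grip": 0}
    - {"dx": -5,"dy": -1,"dz": 11,"spin": 0,"grip": 0}
    - {"dx": -8.5,"dy": -2,"dz": 12,"spin": 0,"grip": 0}
    - {"dx": -12,"dy": -3,"dz": 13,"spin": 0,"grip": 0}
    - {"dx": -15.5,"dy": -4,"dz": 14,"spin": 0,"grip": 0}
    - {"dx": -19,"dy": -5,"dz": 14,"spin": 0,"grip": 0}
    - {"dx": -21,"dy": -5,"dz": 14,"spin": 0,"grip": 0}
    - {"dx": -21,"dy": -5,"dz": 14,"spin": 0,"grip": 0}

```text
time_s: 8.72
tcp_pos: [0.4253, -0.0356, 0.1813]
eef_rot: [-179.9, -0.0, -1.9]
contact_force: [-0.8, 0.4, -0.5]
gripper_width: -0.0002
```

```bash
cat >> h.py <<'E'
O=np.array([.56703,-.00577]); yw=np.radians(-1.955); X=np.array([np.cos(yw),np.sin(yw)]); Y=np.array([-X[1],X[0]])
def W(a,b,z): return np.r_[O+(a*X+b*Y)/1000,z/1000]
def look(name=None):
    s=r.get_state(); im=r.capture("wrist"); print(s["time_s"],s["tcp_pos"].round(4),s["eef_rot"][2].round(2),s["contact_force"].round(1))
    for p in padpose("wrist"):
        d=np.array(p[2:4])/1000-O; print(p,"rack:",(d@X*1000).round(1),(d@Y*1000).round(1),"relyaw",round(p[5]+1.955,1))
    if name:
        for i in (2,3):
            a=w2px("wrist",[W(0,138-46*i,34),W(60,138-46*i,34)]).astype(int).tolist(); cv2.line(im,a[0],a[1],(0,0,255),1)
        cv2.imwrite(name,cv2.resize(im,(800,600)))
E
python3 -c "
from h import *
look('pics/w4.png')"
```

```text
8.7167 [ 0.4253 -0.0356  0.1813] -1.86 [-0.8  0.4 -0.5]
(0.58, array([250.,  87., 288., 164.]), 503.4, -22.7, array([76.1, 29.6]), 6.6) rack: -63.0 -19.1 relyaw 8.6
(0.23, array([531.,   0., 559.,  75.]), 574.1, -289.7, array([69., 25.]), 12.4) rack: 16.8 -283.5 relyaw 14.4
```

View pics/w4.png

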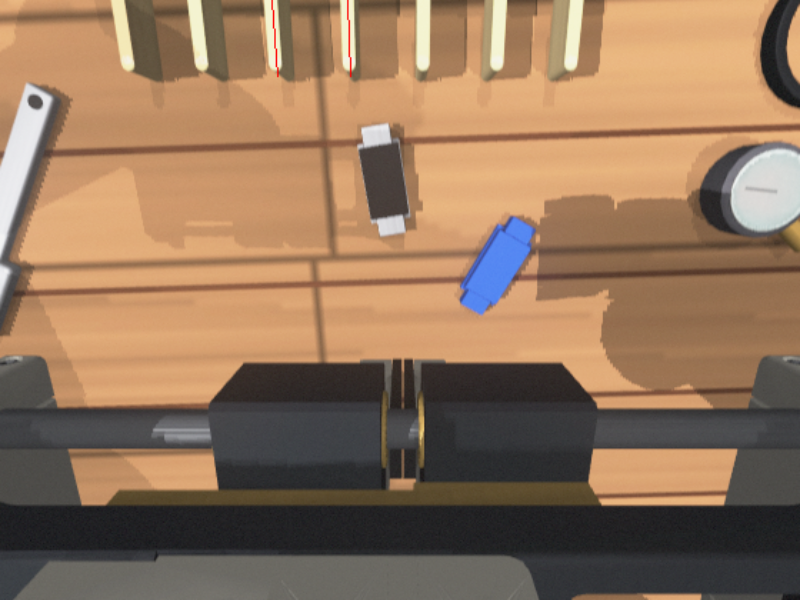

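Wrist picture: the black pad is at (383,180) and gap 3's dividers at columns 273 and 349. The pad is 42 mm to the right of the gap line and turned +8.6° from it. The blue look-alike, at (497,265), is well clear. I'll come down on the pad's right side and nudge it left across the bench.

Call:
servo_tool:
  targets:
    - {"dx": 3,"dy": -2,"dz": 0,"spin": 0,"grip": 0}
    - {"dx": 6,"dy": -4,"dz": 0,"spin": 0,"grip": 0}
    - {"dx": 7.8,"dy": -4,"dz": -3,"spin": 0,"grip": 0}
    - {"dx": 7.8,"dy": -4,"dz": -6.5,"spin": 0,"grip": 0}
    - {"dx": 7.8,"dy": -4,"dz": -10,"spin": 0,"grip": 0}
    - {"dx": 7.8,"dy": -4,"dz": -13,"spin": 0,"grip": 0}
    - {"dx": 7.8,"dy": -4,"dz": -15.5,"spin": 0,"grip": 0}
    - {"dx": 7.8,"dy": -4,"dz": -17,"spin": 0,"grip": 0}
    - {"dx": 7.8,"dy": -4,"dz": -17.5,"spin": 0,"grip": 0}
    - {"dx": 7.8,"dy": -4,"dz": -17.5,"spin": 0,"grip": 0}

```text
time_s: 9.65
tcp_pos: [0.5069, -0.0753, 0.0042]
eef_rot: [180.0, 0.2, -1.8]
contact_force: [-0.2, -0.5, -0.9]
gripper_width: 0.0003
```

Call:
servo_tool:
  targets:
    - {"dx": 0,"dy": 0.3,"dz": 0,"spin": 0,"grip": 0}
    - {"dx": 0,"dy": 0.6,"dz": 0,"spin": 0,"grip": 0}
    - {"dx": 0,"dy": 0.9,"dz": 0,"spin": 0,"grip": 0}
    - {"dx": 0,"dy": 1.2,"dz": 0,"spin": 0,"grip": 0}
    - {"dx": 0,"dy": 1.5,"dz": 0,"spin": 0,"grip": 0}
    - {"dx": 0,"dy": 1.8,"dz": 0,"spin": 0,"grip": 0}
    - {"dx": 0,"dy": 2.1,"dz": 0,"spin": 0,"grip": 0}
    - {"dx": 0,"dy": 2.4,"dz": 0,"spin": 0,"grip": 0}
    - {"dx": 0,"dy": 2.7,"dz": 0,"spin": 0,"grip": 0}
    - {"dx": 0,"dy": 3,"dz": 0,"spin": 0,"grip": 0}

```text
time_s: 10.48
tcp_pos: [0.5071, -0.0451, 0.0061]
eef_rot: [180.0, 0.0, -1.8]
contact_force: [-0.2, -1.6, 0.4]
gripper_width: 0.0005
```

```bash
python3 -c "
from h import *
look(); r.capture('top'); print(padpose('top'))"
```

```text
10.4833 [ 0.5071 -0.0451  0.0061] -1.82 [-0.2 -1.6  0.4]
(0.96, array([411., 319., 438., 351.]), 463.0, -124.6, array([24.3, 13.3]), 32.5) rack: -99.9 -122.3 relyaw 34.5
(0.68, array([190., 211., 252., 254.]), 529.4, -12.6, array([23.2, 30.9]), -89.7) rack: -37.4 -8.1 relyaw -87.7
(0.67, array([  0.,   0., 560., 166.]), 598.9, -36.8, array([257.9,  70.8]), 88.1) rack: 32.9 -29.9 relyaw 90.1
[(0.36, array([310., 198., 323., 204.]), 637.9, -80.0, array([26. , 19.6]), 89.6), (0.17, array([288., 199., 300., 203.]), 641.2, -32.5, array([25.9, 13. ]), 89.9)]
```

Call:
servo_tool:
  targets:
    - {"dx": 0,"dy": 0.4,"dz": 0,"spin": 0,"grip": 0}
    - {"dx": 0,"dy": 0.8,"dz": 0,"spin": 0,"grip": 0}
    - {"dx": 0,"dy": 1.2,"dz": 0,"spin": 0,"grip": 0}
    - {"dx": 0,"dy": 1.6,"dz": 0,"spin": 0,"grip": 0}
    - {"dx": 0,"dy": 2.0,"dz": 0,"spin": 0,"grip": 0}
    - {"dx": 0,"dy": 2.4,"dz": 0,"spin": 0,"grip": 0}
    - {"dx": 0,"dy": 2.7,"dz": 0,"spin": 0,"grip": 0}
    - {"dx": 0,"dy": 2.9,"dz": 0,"spin": 0,"grip": 0}
    - {"dx": 0,"dy": 3.1,"dz": 0,"spin": 0,"grip": 0}
    - {"dx": 0,"dy": 3.1,"dz": 0,"spin": 0,"grip": 0}

```text
time_s: 11.52
tcp_pos: [0.5073, -0.014, 0.0061]
eef_rot: [-180.0, -0.0, -1.8]
contact_force: [-0.3, 0.2, 0.2]
gripper_width: 0.0005
```

Call:
servo_tool:
  targets:
    - {"dx": 0,"dy": -1,"dz": 0,"spin": 0,"grip": 0}
    - {"dx": 0,"dy": -2,"dz": 0,"spin": 0,"grip": 0}
    - {"dx": 0,"dy": -2,"dz": 4,"spin": 0,"grip": 0}
    - {"dx": -2,"dy": -2,"dz": 7.5,"spin": 0,"grip": 0}
    - {"dx": -5,"dy": -2,"dz": 10,"spin": 0,"grip": 0}
    - {"dx": -8,"dy": -2,"dz": 12,"spin": 0,"grip": 0}
    - {"dx": -10,"dy": -2,"dz": 14,"spin": 0,"grip": 0}
    - {"dx": -10,"dy": -2,"dz": 14,"spin": 0,"grip": 0}
    - {"dx": -10,"dy": -2,"dz": 14,"spin": 0,"grip": 0}
    - {"dx": -10,"dy": -2,"dz": 14,"spin": 0,"grip": 0}

```text
time_s: 12.35
tcp_pos: [0.4075, -0.0347, 0.1461]
eef_rot: [-180.0, -0.1, -1.9]
contact_force: [-0.5, -0.3, -1.2]
gripper_width: 0.0006
```

```bash
python3 -c "
from h import *
look('pics/w5.png')"
```

```text
12.35 [ 0.4075 -0.0347  0.1461] -1.85 [-0.5 -0.3 -1.2]
(0.9, array([199.,  60., 240., 150.]), 500.5, 16.3, array([32.2, 75.1]), -1.8) rack: -67.2 19.8 relyaw 0.2
(0.69, array([327., 137., 387., 211.]), 434.5, -104.8, array([32.2, 74.6]), -31.9) rack: -129.1 -103.5 relyaw -29.9
```

View pics/w5.png

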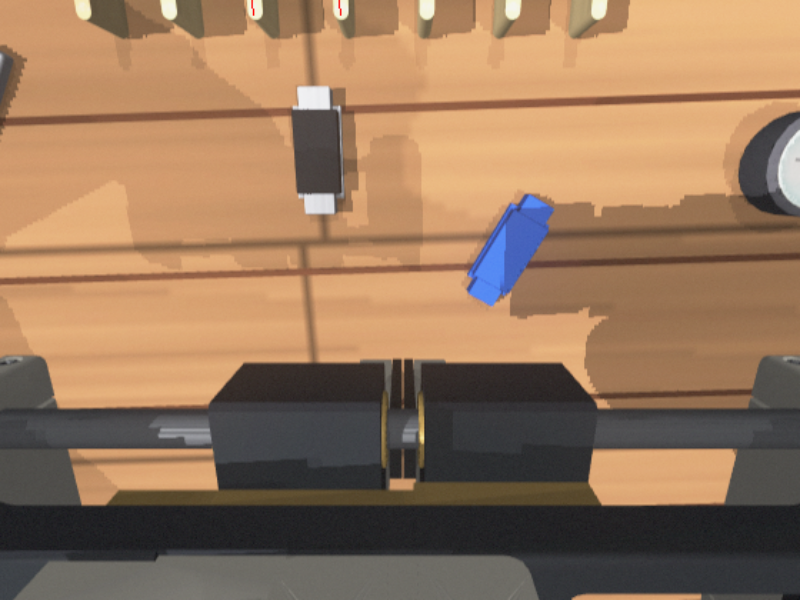

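The pad is now square to the gap (0.2°) but about 3 mm short of its centre line, so I'll give it one more small nudge.

Call:
servo_tool:
  targets:
    - {"dx": 3,"dy": -0.5,"dz": 0,"spin": 0,"grip": 0}
    - {"dx": 6,"dy": -0.5,"dz": -1,"spin": 0,"grip": 0}
    - {"dx": 9,"dy": -0.5,"dz": -3,"spin": 0,"grip": 0}
    - {"dx": 9.3,"dy": -0.5,"dz": -6,"spin": 0,"grip": 0}
    - {"dx": 9.3,"dy": -0.5,"dz": -9,"spin": 0,"grip": 0}
    - {"dx": 9.3,"dy": -0.5,"dz": -12,"spin": 0,"grip": 0}
    - {"dx": 9.3,"dy": -0.5,"dz": -13.5,"spin": 0,"grip": 0}
    - {"dx": 9.3,"dy": -0.5,"dz": -14,"spin": 0,"grip": 0}
    - {"dx": 9.3,"dy": -0.5,"dz": -14,"spin": 0,"grip": 0}
    - {"dx": 9.3,"dy": -0.5,"dz": -14,"spin": 0,"grip": 0}

```text
time_s: 13.28
tcp_pos: [0.5005, -0.0395, 0.0058]
eef_rot: [180.0, 0.1, -1.8]
contact_force: [1.1, 0.2, 1.2]
gripper_width: 0.001
```

Call:
servo_tool:
  targets:
    - {"dx": 0,"dy": 0.6,"dz": 0,"spin": 0,"grip": 0}
    - {"dx": 0,"dy": 1.2,"dz": 0,"spin": 0,"grip": 0}
    - {"dx": 0,"dy": 1.8,"dz": 0,"spin": 0,"grip": 0}
    - {"dx": 0,"dy": 2.2,"dz": 0,"spin": 0,"grip": 0}
    - {"dx": 0,"dy": 2.4,"dz": 0,"spin": 0,"grip": 0}
    - {"dx": 0,"dy": 2.55,"dz": 0,"spin": 0,"grip": 0}
    - {"dx": 0,"dy": 2.65,"dz": 0,"spin": 0,"grip": 0}
    - {"dx": 0,"dy": 2.75,"dz": 0,"spin": 0,"grip": 0}
    - {"dx": 0,"dy": 2.85,"dz": 0,"spin": 0,"grip": 0}
    - {"dx": 0,"dy": 2.85,"dz": 0,"spin": 0,"grip": 0}

```text
time_s: 14.12
tcp_pos: [0.5002, -0.0108, 0.006]
eef_rot: [180.0, 0.0, -1.8]
contact_force: [-0.1, -0.2, -0.2]
gripper_width: 0.0004
```

Call:
servo_tool:
  targets:
    - {"dx": 0,"dy": -1,"dz": 0,"spin": 0,"grip": 0}
    - {"dx": 0,"dy": -2,"dz": 0,"spin": 0,"grip": 0}
    - {"dx": 0,"dy": -2,"dz": 4,"spin": 0,"grip": 0}
    - {"dx": -2,"dy": -1,"dz": 7.5,"spin": 0,"grip": 0}
    - {"dx": -5,"dy": 0,"dz": 10,"spin": 0,"grip": 0}
    - {"dx": -8,"dy": 2,"dz": 12,"spin": 0,"grip": 0}
    - {"dx": -9,"dy": 3.3,"dz": 14,"spin": 0,"grip": 0}
    - {"dx": -9,"dy": 3.3,"dz": 14,"spin": 0,"grip": 0}
    - {"dx": -9,"dy": 3.3,"dz": 14,"spin": 0,"grip": 0}
    - {"dx": -9,"dy": 3.3,"dz": 14,"spin": 0,"grip": 0}

```text
time_s: 14.95
tcp_pos: [0.4102, 0.0218, 0.1459]
eef_rot: [-180.0, -0.0, -1.8]
contact_force: [-0.7, 0.3, -0.9]
gripper_width: 0.0007
```

```bash
python3 -c "
from h import *
look('pics/w6.png')"
```

```text
14.95 [0.4102 0.0218 0.1459] -1.83 [-0.7  0.3 -0.9]
(0.84, array([382., 136., 447., 211.]), 435.1, -104.7, array([34.4, 75.3]), -31.2) rack: -128.5 -103.4 relyaw -29.2
(0.78, array([267.,  60., 298., 151.]), 500.1, 20.2, array([29.1, 74.6]), -1.1) rack: -67.8 23.7 relyaw 0.9
```

Pad now at rack y 23.7, turned 0.9°, so it is lined up. I'll come down behind its rear end and push it in.

Call:
servo_tool:
  targets:
    - {"dx": 0,"dy": 0.1,"dz": -3,"spin": 0,"grip": 0}
    - {"dx": 0,"dy": 0.1,"dz": -6,"spin": 0,"grip": 0}
    - {"dx": 0,"dy": 0.1,"dz": -9,"spin": 0,"grip": 0}
    - {"dx": 0,"dy": 0.1,"dz": -12,"spin": 0,"grip": 0}
    - {"dx": 0,"dy": 0.1,"dz": -13.5,"spin": 0,"grip": 0}
    - {"dx": 0,"dy": 0.1,"dz": -14,"spin": 0,"grip": 0}
    - {"dx": 1,"dy": 0.05,"dz": -14,"spin": 0,"grip": 0}
    - {"dx": 2,"dy": 0,"dz": -14,"spin": 0,"grip": 0}
    - {"dx": 3,"dy": 0,"dz": -14,"spin": 0,"grip": 0}
    - {"dx": 3.5,"dy": 0,"dz": -14,"spin": 0,"grip": 0}

```text
time_s: 15.88
tcp_pos: [0.4483, 0.0228, 0.0071]
eef_rot: [-179.9, -0.2, -1.8]
contact_force: [0.7, -0.9, -0.0]
gripper_width: 0.0005
```

Call:
servo_tool:
  targets:
    - {"dx": 0.5,"dy": 0,"dz": 0,"spin": 0,"grip": 0}
    - {"dx": 1,"dy": 0,"dz": 0,"spin": 0,"grip": 0}
    - {"dx": 1.5,"dy": -0.05,"dz": 0,"spin": 0,"grip": 0}
    - {"dx": 2,"dy": -0.05,"dz": 0,"spin": 0,"grip": 0}
    - {"dx": 2.4,"dy": -0.05,"dz": 0,"spin": 0,"grip": 0}
    - {"dx": 2.8,"dy": -0.1,"dz": 0,"spin": 0,"grip": 0}
    - {"dx": 3.2,"dy": -0.1,"dz": 0,"spin": 0,"grip": 0}
    - {"dx": 3.6,"dy": -0.1,"dz": 0,"spin": 0,"grip": 0}
    - {"dx": 3.8,"dy": -0.1,"dz": 0,"spin": 0,"grip": 0}
    - {"dx": 4,"dy": -0.1,"dz": 0,"spin": 0,"grip": 0}

```text
time_s: 16.72
tcp_pos: [0.4854, 0.0212, 0.006]
eef_rot: [180.0, 0.0, -1.8]
contact_force: [-1.0, 0.2, 1.5]
gripper_width: 0.0007
```

```bash
python3 -c "
from h import *
look('pics/w7.png')"
```

```text
16.7167 [0.4854 0.0212 0.006 ] -1.83 [-1.   0.2  1.5]
(0.88, array([446., 275., 524., 353.]), 452.5, -92.1, array([37.2, 51.4]), -1.9) rack: -111.5 -90.2 relyaw 0.1
(0.68, array([251., 102., 316., 253.]), 533.7, 19.6, array([29.5, 75.4]), -3.0) rack: -34.2 24.2 relyaw -1.0
```

View pics/w7.png

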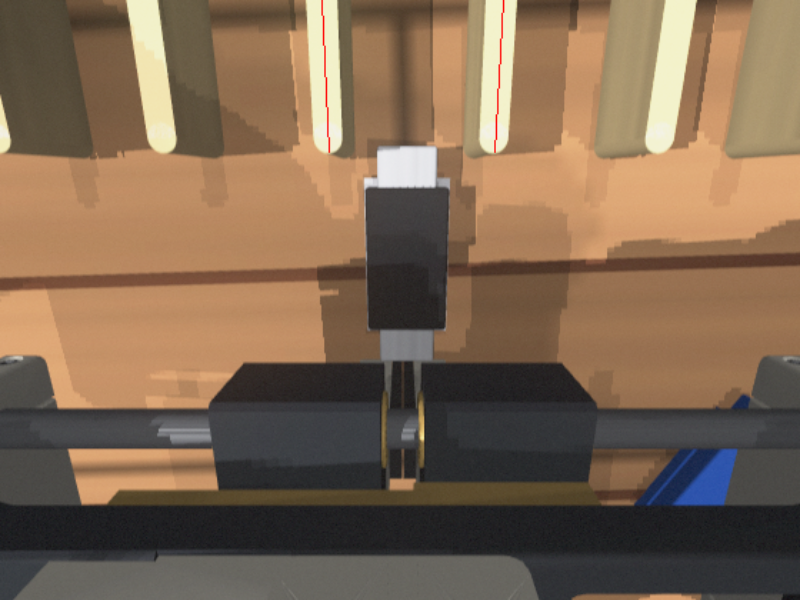

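Wrist picture: the pad at (407,260) is heading straight between gap 3's dividers at (328,140) and (495,140), with its front lug just inside. I'll carry on.

Call:
servo_tool:
  targets:
    - {"dx": 0.4,"dy": 0,"dz": 0,"spin": 0,"grip": 0}
    - {"dx": 0.8,"dy": 0,"dz": 0,"spin": 0,"grip": 0}
    - {"dx": 1.2,"dy": -0.05,"dz": 0,"spin": 0,"grip": 0}
    - {"dx": 1.6,"dy": -0.05,"dz": 0,"spin": 0,"grip": 0}
    - {"dx": 2,"dy": -0.05,"dz": 0,"spin": 0,"grip": 0}
    - {"dx": 2.4,"dy": -0.1,"dz": 0,"spin": 0,"grip": 0}
    - {"dx": 2.8,"dy": -0.1,"dz": 0,"spin": 0,"grip": 0}
    - {"dx": 3.2,"dy": -0.1,"dz": 0,"spin": 0,"grip": 0}
    - {"dx": 3.6,"dy": -0.1,"dz": 0,"spin": 0,"grip": 0}
    - {"dx": 4,"dy": -0.15,"dz": 0,"spin": 0,"grip": 0}

```text
time_s: 17.65
tcp_pos: [0.5256, 0.0197, 0.0061]
eef_rot: [180.0, 0.0, -1.8]
contact_force: [-0.8, 0.6, 0.1]
gripper_width: 0.0004
```

```bash
python3 -c "
from h import *
look('pics/w8.png')"
```

```text
17.65 [0.5256 0.0197 0.0061] -1.82 [-0.8  0.6  0.1]
(0.83, array([252., 100., 314., 253.]), 574.0, 18.4, array([28.8, 75.6]), -1.6) rack: 6.1 24.4 relyaw 0.4
(0.76, array([434., 334., 512., 416.]), 448.2, -92.3, array([36.3, 63.6]), -1.9) rack: -115.8 -90.5 relyaw 0.1
(0.3, array([  0.,   0., 560., 206.]), 607.7, 16.4, array([278.7,  90.2]), 88.1) rack: 39.9 23.5 relyaw 90.1
```

Call:
servo_tool:
  targets:
    - {"dx": 0.2,"dy": 0,"dz": 0,"spin": 0,"grip": 0}
    - {"dx": 0.4,"dy": 0,"dz": 0,"spin": 0,"grip": 0}
    - {"dx": 0.6,"dy": 0,"dz": 0,"spin": 0,"grip": 0}
    - {"dx": 0.8,"dy": 0,"dz": 0,"spin": 0,"grip": 0}
    - {"dx": 1,"dy": -0.05,"dz": 0,"spin": 0,"grip": 0}
    - {"dx": 1.1,"dy": -0.05,"dz": 0,"spin": 0,"grip": 0}
    - {"dx": 1.2,"dy": -0.05,"dz": 0,"spin": 0,"grip": 0}
    - {"dx": 1.3,"dy": -0.05,"dz": 0,"spin": 0,"grip": 0}
    - {"dx": 1.4,"dy": -0.05,"dz": 0,"spin": 0,"grip": 0}
    - {"dx": 1.5,"dy": -0.05,"dz": 0,"spin": 0,"grip": 0}

```text
time_s: 18.58
tcp_pos: [0.5402, 0.0192, 0.0061]
eef_rot: [-180.0, 0.0, -1.8]
contact_force: [0.4, -0.2, -0.5]
gripper_width: 0.0007
```

Call:
servo_tool:
  targets:
    - {"dx": 0.03,"dy": 0,"dz": 0,"spin": 0,"grip": 0}
    - {"dx": 0.06,"dy": 0,"dz": 0,"spin": 0,"grip": 0}
    - {"dx": 0.09,"dy": 0,"dz": 0,"spin": 0,"grip": 0}
    - {"dx": 0.12,"dy": 0,"dz": 0,"spin": 0,"grip": 0}
    - {"dx": 0.15,"dy": 0,"dz": 0,"spin": 0,"grip": 0}
    - {"dx": 0.15,"dy": 0,"dz": 0,"spin": 0,"grip": 0}
    - {"dx": 0.15,"dy": 0,"dz": 0,"spin": 0,"grip": 0}
    - {"dx": 0.15,"dy": 0,"dz": 0,"spin": 0,"grip": 0}
    - {"dx": 0.15,"dy": 0,"dz": 0,"spin": 0,"grip": 0}
    - {"dx": 0.15,"dy": 0,"dz": 0,"spin": 0,"grip": 0}

```text
time_s: 19.42
tcp_pos: [0.5416, 0.0192, 0.006]
eef_rot: [180.0, 0.0, -1.8]
contact_force: [-0.7, -1.3, 0.1]
gripper_width: 0.0006
```

Call:
servo_tool:
  targets:
    - {"dx": 0.03,"dy": 0,"dz": 0,"spin": 0,"grip": 0}
    - {"dx": 0.06,"dy": 0,"dz": 0,"spin": 0,"grip": 0}
    - {"dx": 0.09,"dy": 0,"dz": 0,"spin": 0,"grip": 0}
    - {"dx": 0.12,"dy": 0,"dz": 0,"spin": 0,"grip": 0}
    - {"dx": 0.15,"dy": 0,"dz": 0,"spin": 0,"grip": 0}
    - {"dx": 0.15,"dy": 0,"dz": 0,"spin": 0,"grip": 0}
    - {"dx": 0.15,"dy": 0,"dz": 0,"spin": 0,"grip": 0}
    - {"dx": 0.15,"dy": 0,"dz": 0,"spin": 0,"grip": 0}
    - {"dx": 0.15,"dy": 0,"dz": 0,"spin": 0,"grip": 0}
    - {"dx": 0.15,"dy": 0,"dz": 0,"spin": 0,"grip": 0}

```text
time_s: 20.25
tcp_pos: [0.5419, 0.019, 0.0058]
eef_rot: [180.0, 0.1, -1.8]
contact_force: [-5.7, 1.7, 4.7]
gripper_width: 0.0005
```

```bash
python3 -c "
from h import *
look('pics/w9.png')
F=[]
for i in range(4): r.capture('wrist'); F.append(r.get_state()['contact_force'])
print(np.mean(F,0))"
```

```text
20.25 [0.5419 0.019  0.0058] -1.84 [-5.7  1.7  4.7]
(0.57, array([252.,  99., 313., 254.]), 589.9, 17.7, array([28.7, 75.5]), -1.9) rack: 22.1 24.2 relyaw 0.1
(0.55, array([434., 416., 488., 419.]), 433.4, -91.3, array([35.4,  2.5]), 88.0) rack: -130.6 -90.0 relyaw 90.0
[-5.42907795  1.58415007  3.19614375]
```

View pics/w9.png

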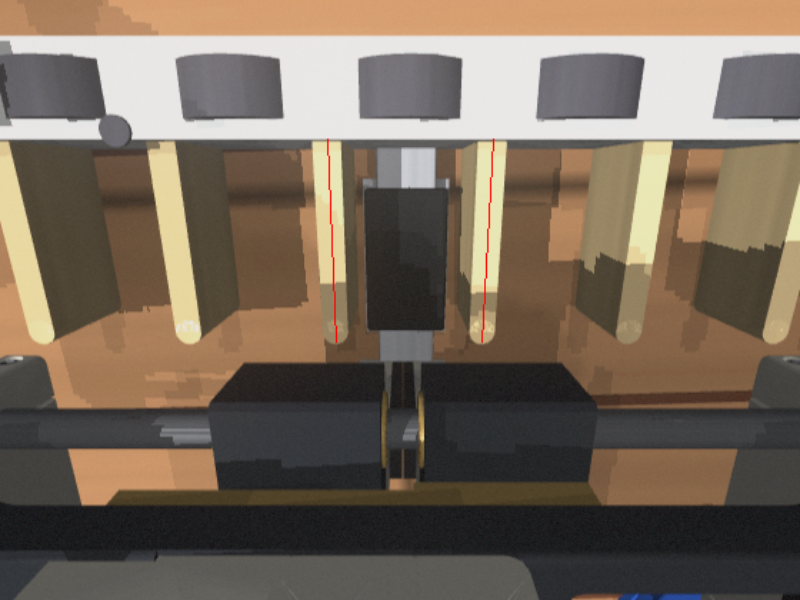

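Wrist picture: the pad is in gap 3 at (405,250), its front lug meets the rail face at (407,150), and all keys are up. The push force rose to 5.4 N with the pad at rack x = 22.1, so it is seated. I'll back straight off and lift away.

Call:
servo_tool:
  targets:
    - {"dx": -0.5,"dy": 0,"dz": 0,"spin": 0,"grip": 0}
    - {"dx": -1.5,"dy": 0,"dz": 0,"spin": 0,"grip": 0}
    - {"dx": -3,"dy": 0,"dz": 0,"spin": 0,"grip": 0}
    - {"dx": -5,"dy": 0,"dz": 1,"spin": 0,"grip": 0}
    - {"dx": -7,"dy": 0,"dz": 4,"spin": 0,"grip": 0}
    - {"dx": -9,"dy": 0,"dz": 7,"spin": 0,"grip": 0}
    - {"dx": -9,"dy": 0,"dz": 10,"spin": 0,"grip": 0}
    - {"dx": -9,"dy": 0,"dz": 13,"spin": 0,"grip": 0}
    - {"dx": -9,"dy": 0,"dz": 16,"spin": 0,"grip": 0}
    - {"dx": -9,"dy": 0,"dz": 18,"spin": 0,"grip": 0}

```text
time_s: 21.38
tcp_pos: [0.4537, 0.0194, 0.1893]
eef_rot: [-179.9, -0.3, -1.8]
contact_force: [0.9, -0.4, -0.9]
gripper_width: 0.0003
```

```bash
python3 -c "
from h import *
look('pics/w10.png'); r.capture('top')
for n in('spanner','gauge','partsbox'):
    for o in r.cut_out(n,'top')[:1]:
        m=np.argwhere(o['mask']).mean(0)[::-1]; print(n,np.round(o['extent']),px2w('top',m,0)[0].round(3))"
```

```text
21.3833 [0.4537 0.0194 0.1893] -1.78 [ 0.9 -0.4 -0.9]
(0.84, array([263.,  18., 296., 104.]), 591.5, 18.1, array([30.1, 75.8]), -0.5) rack: 23.6 24.7 relyaw 1.5
(0.64, array([267.,   0., 295.,   1.]), 645.8, 15.2, array([24.7,  0. ]), 88.1) rack: 78.0 23.6 relyaw 90.1
(0.61, array([367., 175., 422., 240.]), 436.9, -103.4, array([35.9, 76.2]), -31.1) rack: -126.7 -102.0 relyaw -29.1
spanner [124. 228. 184. 321.] [0.473 0.271 0.   ]
gauge [399. 257. 437. 297.] [ 0.48  -0.296  0.   ]
partsbox [301. 118. 363. 168.] [ 0.774 -0.12   0.   ]
```

View pics/w10.png

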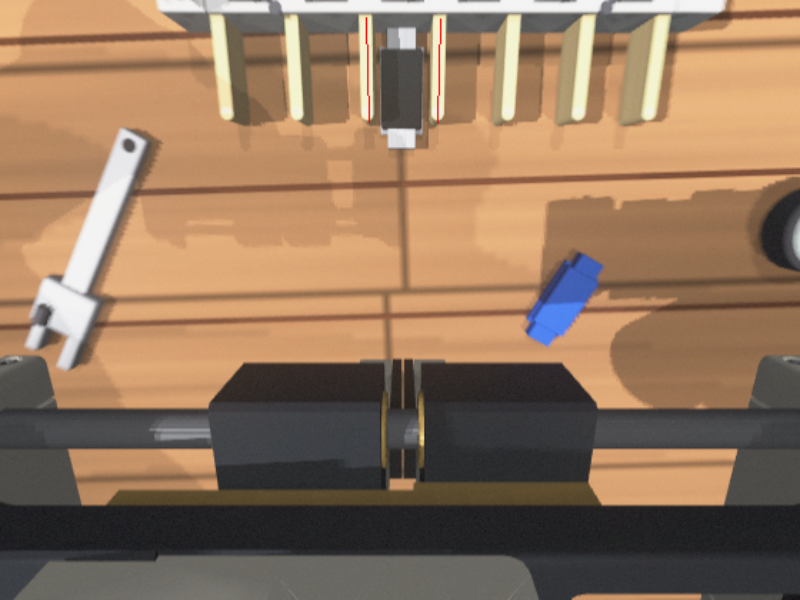

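The pad lies in the third gap with its front lug at the rail (400,38) and its rear lug standing out of the mouth. The arm is clear of everything, so I'm handing in.

```bash
python3 -c "
from h import *
print(r.close_job())"
```

```text
the job is handed in; nothing more can be done
None
```

The job is done and handed in at about 21.5 s. I counted from the silver-ball post at the rack's left (+y) end and pressed keys 1, 2 and 3 in order. Each went down about 3.8 mm at about 3 N, and no later key was touched. With the fingers closed, I then nudged the pad sideways into line in two strokes along the bench and pushed it lengthwise into the third gap. It was never gripped or lifted.

**Pad:** the push force rose to 5.4 N when the pad met the rail, with the pad measured at rack x = 22.1 mm (22 expected). After I backed off, a picture showed it still in gap 3. That later view read x = 23.6 mm and a 1.5° turn. The rail rules out an x beyond 22, so I take it as measuring error.

**Other things:** spanner, gauge and parts box measured within 1 mm of where they started, and the blue look-alike within about 3 mm, which is within measuring error. I did not re-measure the bezel or the purple post; the arm worked well clear of the bezel and passed above the height of the purple post.

**Disagreements:** the first two move calls were refused because of missing fields, and nothing moved. The detector never reported key 1 in the wrist pictures. I placed it from the rack fit, which matched the picture, and the press force confirmed it.

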